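# Load the stamping die and slide the press carriage home

### The job

Clear the wooden burnishing stick out of the press's feed channel and lay it flat in the blue tool tray, and lay the brass-faced stamping die, brass side up, in the pocket of the carriage. Then, with both in place, push the carriage along the channel by the middle of its orange bar, without forcing it, until it is fully home against the yellow stop under the press head: it cocks and jams between its guides if pushed off its centre line. Leave the jars, thread spool and tape roll where they stand.

Things in the scene. Friction and masses are not known exactly. Their poses are not given: they have to be found in the camera images.
- feed_bed: Fixed feed channel. Origin at table level on its centre line; x = feed direction towards the press, y across. Runs from x = -230 (open) to +170 mm. Slippery steel floor 8 mm above the table. Rails at |y| = 72 to 94 mm, 30 mm high, inner walls grippy rubber (friction about 2). Each has a lip reaching in to |y| = 62 mm, 20 to 30 mm above the table, that holds the carriage down.
- press_head (a point): Centre of the underside of the press head, at x = 120, y = 0, z = 75 mm of the feed bed; axes as its. Head 56 (x) x 80 mm. Columns 24 mm thick at y = +/-110 mm carry a bridge 55 (x) x 260 mm, 142 to 172 mm above the table; a lever rises above it to a knob 85 mm farther along x, top 220 mm above the table. All fixed.
- bed_home (a point): Point on the channel floor where the carriage's origin lies when it is fully home (x = 90, y = 0, z = 8 mm of the feed bed); axes as the feed bed's. The yellow stop's face is 65 mm farther along x.
- carriage: Loose aluminium carriage, about 0.45 kg, origin at its underside midway between its two brass shoes; x = feed direction, z up. Plate 104 mm wide, 6 thick, x = -75 to +65 mm. Shoes 44 mm long, 140 mm over their outer ends, 2 mm play to each rail. A push over about 15 mm off the centre line may cock and wedge it; along the centre line (within 10 mm) 2 to 6 N move it.
- push_mark (a point): Middle (black stripe) of the rear face of the carriage's orange push bar, at x = -75, y = 0, z = 23 mm of the carriage; axes as the carriage's. The bar is 116 mm wide (y), 12 mm thick (x = -75 to -63) and 46 mm high over the carriage's underside; six ribs at |y| = 20, 38 and 56 mm stiffen its front side, from x = -63 to -35 mm. Push here towards +x.
- pocket (a point): Centre of the floor of the carriage's open pocket, at x = +30, y = 0, z = 6 mm of the carriage; axes as the carriage's. Inside 56 mm along x and 72 mm along y, walls 4 mm thick and 8 mm high.
- die: Stamping die, loose on the table: wooden block with a brass face on top, 60 mm (its x) x 44 mm (its y) x 30 mm high, about 0.2 kg, origin at the centre of its underside. It lies in the pocket with its long side across the carriage (its x along the carriage's y, either way round).
- slicker: Burnishing stick: dark wooden bar with a red band, 90 mm (its x) x 24 mm (its y) x 26 mm high, about 50 g, origin at the centre of its underside; it lies across the channel floor between carriage and press.
- tool_tray: Fixed blue open tray, 170 mm (its x) x 110 mm (its y) x 24 mm high, walls and floor 5 mm thick, origin at the centre of its underside.
- dye_jar: Bystander: amber jar, 44 mm across, 70 mm high, origin at the centre of its underside.
- spool: Bystander: thread spool standing upright, 44 mm across, 55 mm high, origin at the centre of its underside.
- glue_jar: Bystander: green jar with white cap, 44 mm across, 75 mm high, standing near the channel on the robot's side, origin at the centre of its underside.
- tape: Bystander: tape roll lying flat, 90 mm across, 25 mm high.
- tool_pot: Fixed white pot of tools beyond the channel, 72 mm across, up to 170 mm high, origin at the centre of its underside.

How it is judged:
By the outcome, as a careful person would: the job done as asked, in the order asked, and still so for the second after the job is handed in, with the robot touching nothing.
It also fails if it takes over 72 s, if anything falls off the work surface, if the arm or the gripper's body presses on something with over 40 N, if the wrist force passes 120 N, or if a joint passes its speed limit or range.

### The arm

A 7-joint arm with a two-finger parallel gripper is mounted at the origin on the work surface. World frame = base frame: x ahead of the robot, y to its left, z up, the work surface at z = 0. Lengths are in m, angles in rad, forces in N, time in s.
With the tool pointing down it reaches from about 0.35 to 0.9 m from the base axis. Payload 8.1 kg.
Tool frame: the origin (TCP) lies on the centre line of the jaws, within the pads' length; the fingertips stand 14 mm ahead of it and the grasp point (between the pads) lies 5 mm behind it; x points along the fingers, y is the direction in which the jaws open and shut, and the axes are right-handed (so a half turn about x gives the same grasp; the last joint's range is limited). The gripper opens to 92 mm and grips with 3 to 60 N. Pads are 19 mm wide; open, the fingers measure 130 mm over their backs; the gripper's body (75 mm by 190 mm) begins 47 mm behind the grasp point.
Start: joints at [-1.214, 0.434, 0.025, 1.573, -0.012, 1.134, -0.075], TCP at [0.277, 0.56, 0.241] pointing down, gripper open.
Joint ranges: [-2.62, 2.62], [-0.44, 2.09], [-1.27, 1.32], [0.08, 2.57], [-1.32, 4.46], [0.12, 2], [-2.74, 2.74]. Speed limits (rad/s): [2.22, 2.22, 3.01, 3.01, 3.14, 3.14, 3.14].

### API

Orientations are given as a rotation vector (axis times angle).
In Python, from station import * gives the robot as it stands. Calls block until the motion is done:
- move_ptp(position, orientation): joint-space move of the TCP to a pose.
- move_straight(position, attitude=None, max_speed=0.15, guard=None): straight line of the TCP; attitude=None keeps the orientation; max_speed is the mean speed in m/s. With guard (N) it stops when the force on the tool has changed by that much, and returns True; else False.
- move_j(angles): joint-space move.
- move_gripper(opening, newtons=None): finger opening in m; newtons is the grip in N (None keeps the last); returns when the fingers have stopped.
- sleep(seconds).
- solve_ik(position, orientation): joint angles nearest the present ones, or None.
- sense(): the state.
- get_image(name): name is "scene" or "top"; returns a dict with "pixels" (400x640x3 uint8, red, green, blue), "mtx" (3x3 intrinsics, pixels), "rvec" (rotation vector, rad) and "tvec" (3), from world to camera coordinates, as OpenCV has them. Camera axes: x right, y down, z forward; pixel columns grow to the right and rows downward; lengths in m; the calibration is good to about 2 mm. A picture is of the moment at which its call begins. There is no depth.
A pose or a line that the arm cannot do raises IKError and nothing moves.
- job_done(): hands the job in, once; it reports no verdict.
Trained networks look in a picture, given as the dict that the camera call returned (one of the last four; its "shot" number tells which), for a name from the list of things; names that differ only in an ending like _2 or _b are one class to them, and where a whole thing is asked for, a point or a joint stands for the part that bears it (a point fixed in the world has none). Each returns a list of dicts, best first, with "conf" (0 to 1); they miss things now and then, are a little off and sometimes report something else, mostly with a low value. They report only what shows in the picture. A call takes as long as a camera call.
- outline_of(label, picture): "pixels" (400x640 bool, what is visible of it) and "rect" ([left, top, width, height] in pixels, round what is visible of it).
The state is a dict: "time": time; "joint_pos": joint angles; "joint_vel": joint speeds; "tau": joint torques, N m; "tcp_pos": TCP position; "ee_rot": TCP orientation; "contact_force": force on the tool from outside, world axes, zero at the start; "moment": the same for the moment, N m; "opening": finger opening in m.
Only numpy, scipy, OpenCV 4.12 (cv2) and the standard library are available. Lean on these libraries where they do the work, as an engineer would, in place of code of your own. Each camera call takes 0.05 s, during which the arm holds its last target.

## Working session

There is one attempt and no reset: what is moved stays moved. The work goes in short steps, each a Python script; the robot and the scene stay as the last script left them, time stands still between calls to the robot, and variables do not carry over. Pictures are saved under pics/ and viewed, and the job is handed in when it is done.

```bash
mkdir -p pics; ls; python3 - <<'E'
from station import *
import cv2
for n in ("scene","top"):
    p=get_image(n); cv2.imwrite(f"pics/{n}0.png",p["pixels"][:,:,::-1])
    print(n,p["mtx"],p["rvec"],p["tvec"])
s=sense();print(s["time"],s["tcp_pos"],s["ee_rot"],s["opening"])
E
```

```text
pics
scene [[457.17245195   0.         320.37245179]
 [  0.         457.17245195 191.22609291]
 [  0.           0.           1.        ]] [ 2.38461463  1.05843781 -0.31002927] [-0.37697518 -0.32740451  1.61254938]
top [[483.5789844    0.         328.4258365 ]
 [  0.         483.5789844  196.57505426]
 [  0.           0.           1.        ]] [ 2.15864249 -2.13738115  0.18984694] [-0.05260591  0.6021838   1.3278172 ]
0.1 [0.2771585  0.55967608 0.24003674] [ 0.35942426  1.54076473 -0.36166789] 0.09156806298491992
```

View pics/scene0.png

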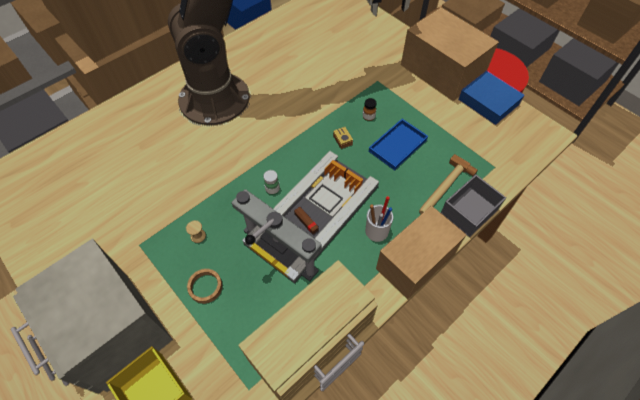

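View pics/top0.png

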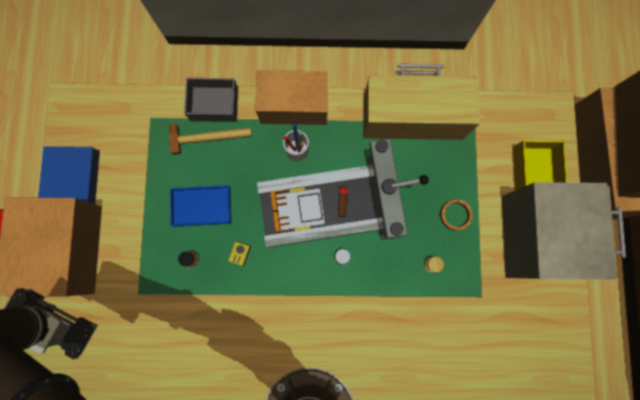

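```bash
python3 - <<'E'
from station import *
import cv2,pickle,numpy as np
P={}
for n in ("top","scene"):
    p=get_image(n); P[n]=(p,{})
    for l in ["feed_bed","carriage","die","slicker","tool_tray","dye_jar","spool","glue_jar","tape","tool_pot"]:
        r=outline_of(l,p); P[n][1][l]=r
        print(n,l,[(round(d["conf"],2),[int(v) for v in d["rect"]]) for d in r[:2]])
pickle.dump(P,open("p0.pkl","wb"))
im=P["top"][0]["pixels"][:,:,::-1]
cv2.imwrite("pics/topc.png",cv2.resize(im[125:280,160:480],None,fx=2.5,fy=2.5,interpolation=cv2.INTER_CUBIC))
im=P["scene"][0]["pixels"][:,:,::-1]
cv2.imwrite("pics/scenec.png",cv2.resize(im[80:290,180:440],None,fx=2.8,fy=2.8,interpolation=cv2.INTER_CUBIC))
print(sense()["time"])
E
```

```text
top feed_bed [(0.88, [259, 137, 168, 112]), (0.6, [284, 124, 25, 36])]
top carriage [(0.17, [335, 250, 16, 12])]
top die [(0.75, [227, 241, 20, 25])]
top slicker [(0.55, [337, 185, 13, 35])]
top tool_tray [(0.58, [169, 183, 60, 40]), (0.33, [337, 184, 10, 33])]
top dye_jar [(0.5, [177, 252, 18, 18])]
top spool [(0.68, [423, 257, 21, 17])]
top glue_jar [(0.61, [336, 251, 13, 8])]
top tape [(0.74, [444, 197, 29, 31])]
top tool_pot [(0.91, [283, 128, 27, 35])]
scene feed_bed [(0.89, [233, 152, 146, 126])]
scene carriage [(0.68, [307, 162, 57, 56])]
scene die [(0.69, [333, 127, 19, 21])]
scene slicker [(0.56, [290, 207, 27, 28])]
scene tool_tray [(0.72, [370, 115, 55, 57])]
scene dye_jar [(0.77, [362, 101, 16, 22]), (0.39, [369, 117, 60, 52])]
scene spool [(0.83, [185, 219, 19, 21])]
scene glue_jar [(0.71, [264, 171, 15, 24])]
scene tape [(0.86, [188, 268, 33, 35])]
scene tool_pot [(0.95, [364, 196, 25, 44])]
1.2
```

View pics/topc.png

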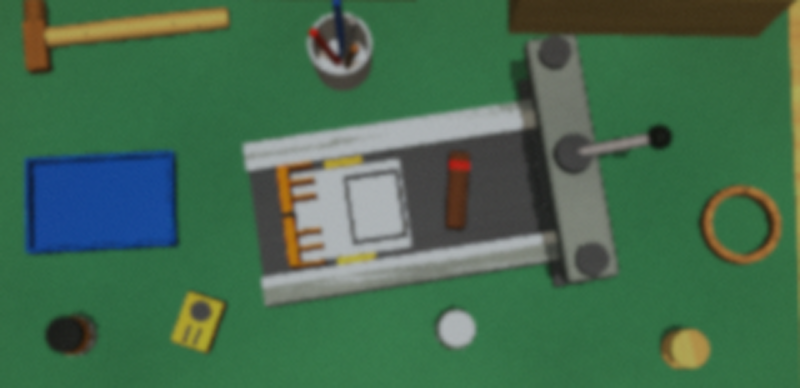

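View pics/scenec.png

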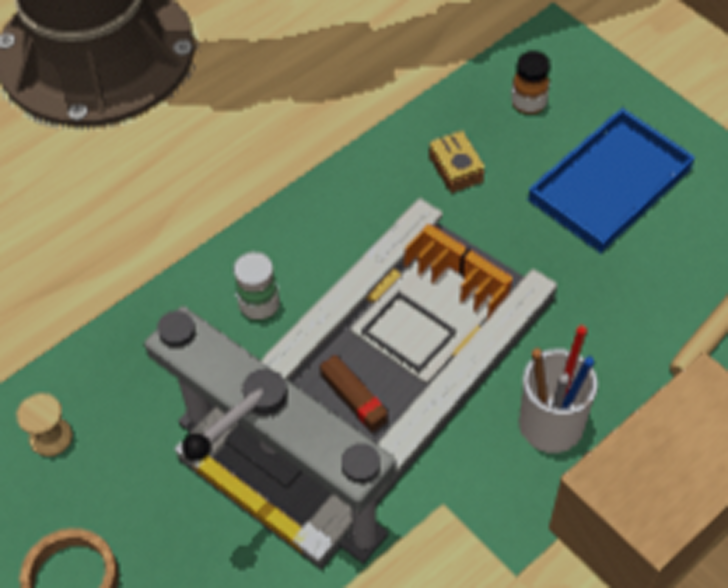

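```bash
cat > h.py <<'E'
import numpy as np,cv2,pickle
from scipy.optimize import least_squares
from scipy.spatial.transform import Rotation as R
def proj(cam,pts):
    return cv2.projectPoints(np.asarray(pts,float).reshape(-1,1,3),np.array(cam["rvec"]),np.array(cam["tvec"]),np.array(cam["mtx"]),None)[0].reshape(-1,2)
def ray(cam,uv,z):
    M=cv2.Rodrigues(np.array(cam["rvec"]))[0];t=np.array(cam["tvec"])
    d=M.T@np.linalg.solve(np.array(cam["mtx"]),[uv[0],uv[1],1]);c=-M.T@t
    return c+d*(z-c[2])/d[2]
def xf(p,pts):  # p=x,y,yaw ; pts in m local
    c,s=np.cos(p[2]),np.sin(p[2]);pts=np.asarray(pts,float)
    return np.stack([p[0]+c*pts[:,0]-s*pts[:,1],p[1]+s*pts[:,0]+c*pts[:,1],pts[:,2]],1)
def fit(obs,p0):
    # obs: list of (cam, local pts mm, uv)
    def f(p): return np.concatenate([(proj(c,xf(p,np.array(l)/1000))-np.array(u)).ravel() for c,l,u in obs])
    r=least_squares(f,p0,loss="soft_l1");return r.x,f(r.x).reshape(-1,2)
E
python3 - <<'E'
from h import *
P=pickle.load(open("p0.pkl","rb"));T=P["top"][0];S=P["scene"][0]
t=lambda l:np.array(l,float)/2.5+[160,125]
s=lambda l:np.array(l,float)/2.8+[180,80]
bp,e=fit([(T,[(-230,94,30),(-230,62,30),(-230,-62,30),(92.5,130,172),(147.5,130,172),(147.5,-130,172),(92.5,-130,172)],
   t([(243,145),(248,171),(262,278),(527,38),(573,35),(615,275),(568,282)])),
  (S,[(-230,-94,30),(-230,-62,30),(-230,62,30),(-230,94,30),(92.5,-130,172),(147.5,-130,172),(92.5,130,172)],
   s([(422,200),(442,213),(535,271),(556,287),(185,308),(147,345),(395,455)]))],[.5,-.1,-1.5])
print("bed",bp,e.round(1).tolist())
# in bed frame
def tobed(w):
    c,sn=np.cos(bp[2]),np.sin(bp[2]);d=np.array(w[:2])-bp[:2];return (1000*np.array([c*d[0]+sn*d[1],-sn*d[0]+c*d[1]])).round(1)
def show(n,cam,uv,z): w=ray(cam,uv,z);print(n,w.round(4),"bed",tobed(w))
for n,c in (("top",T),("scene",S)):
    for l,z in (("slicker",.034),("die",.03),("tool_tray",.024),("dye_jar",.035),("spool",.03),("glue_jar",.04),("tape",.0125),("tool_pot",.05)):
        m=P[n][1][l][0]["pixels"].astype(np.uint8);cs,_=cv2.findContours(m,0,1);c0=max(cs,key=cv2.contourArea)
        r=cv2.minAreaRect(c0);show(n+" "+l,c,r[0],z); 
for n,uv,z in (("bar top l end",(277,168),.054),("bar stripe top rear",(284,214),.054),("bar bottom end",(290,267),.054),("pocket UL",(345,177),.022),("UR",(402,172),.022),("LR",(411,237),.022),("LL",(354,244),.022),
  ("sl",(450,153),.034),("sl",(469,153),.034),("sl",(446,227),.034),("sl",(465,228),.034),("pot rim c",(340,45),.09)):
    show(n,T,t([uv])[0],z)
for n,uv,z in (("stripe rear top",(467,247),.054),("pocket",(398,294),.022),("pocket",(456,330),.022),("pocket",(420,369),.022),("pocket",(363,331),.022),
 ("sl",(338,357),.034),("sl",(321,372),.034),("sl",(385,402),.034),("sl",(363,418),.034)):
    show("S "+n,S,s([uv])[0],z)
E
```

```text
bed [ 0.59183156 -0.08201977 -1.40910655] [[-0.3, -1.6], [-0.9, -1.2], [-0.8, -1.4], [-1.0, -0.1], [1.1, -1.8], [1.8, -0.6], [-0.5, -0.2], [-1.2, -0.5], [-0.3, -0.1], [-1.3, -0.5], [-0.2, -0.8], [-1.7, -2.5], [-2.9, -1.8], [0.2, 0.6]]
top slicker [ 0.5926 -0.0879  0.034 ] bed [ 5.9 -0.2]
top die [0.4399 0.203  0.03  ] bed [-305.8 -104.1]
top tool_tray [0.5763 0.3216 0.024 ] bed [-400.9   49.7]
top dye_jar [0.4247 0.3448 0.035 ] bed [-448.1  -96.2]
top spool [ 0.4156 -0.3462  0.03  ] bed [ 232.4 -216.5]
top glue_jar [ 0.4333 -0.0842  0.04  ] bed [ -23.3 -156.8]
top tape [ 0.5596 -0.42    0.0125] bed [328.4 -86.2]
top tool_pot [0.7534 0.0477 0.05  ] bed [-102.   180.3]
scene slicker [ 0.6018 -0.0919  0.034 ] bed [11.3  8.2]
scene die [0.4529 0.1975 0.03  ] bed [-298.3  -92.1]
scene tool_tray [0.5847 0.314  0.024 ] bed [-392.    56.7]
scene dye_jar [0.4268 0.345  0.035 ] bed [-448.   -94.1]
scene spool [ 0.4175 -0.3471  0.03  ] bed [ 233.6 -214.7]
scene glue_jar [ 0.438  -0.0854  0.04  ] bed [ -21.4 -152.4]
scene tape [ 0.5613 -0.4187  0.0125] bed [327.4 -84.3]
scene tool_pot [0.7468 0.
[... 403 characters left out ...]

sl [ 0.6356 -0.08    0.034 ] bed [ 5.1 43.5]
sl [ 0.6359 -0.102   0.034 ] bed [26.8 40.2]
sl [ 0.5496 -0.0759  0.034 ] bed [-12.9 -40.7]
sl [ 0.5487 -0.0976  0.034 ] bed [  8.4 -45.1]
pot rim c [0.747  0.0463 0.09  ] bed [-101.7  173.8]
S stripe rear top [0.5587 0.1112 0.054 ] bed [-196.1   -1.6]
S pocket [0.5381 0.0292 0.022 ] bed [-118.4  -35.1]
S pocket [0.6136 0.0443 0.022 ] bed [-121.1   41.8]
S pocket [ 0.623  -0.0167  0.022 ] bed [-59.5  41.3]
S pocket [ 0.5479 -0.0301  0.022 ] bed [-58.3 -35. ]
S sl [ 0.56   -0.0751  0.034 ] bed [-12.  -30.3]
S sl [ 0.5618 -0.0998  0.034 ] bed [ 12.7 -32.5]
S sl [ 0.6324 -0.0742  0.034 ] bed [-1.1 41.3]
S sl [ 0.6311 -0.103   0.034 ] bed [27.  35.4]
```

```bash
cat >> h.py <<'E'
from scipy.optimize import minimize
def box(x0,x1,y0,y1,z0,z1): return np.array([(x,y,z) for x in (x0,x1) for y in (y0,y1) for z in (z0,z1)],float)/1000
K=8
def soft(cam,hulls,p,roi):
    x,y,w,h=roi;img=np.zeros((h*K,w*K),np.uint8)
    for b in hulls:
        u=(proj(cam,xf(p,b))-[x-.5,y-.5])*K-.5
        hl=cv2.convexHull(u.astype(np.float32)).reshape(-1,2)
        cv2.fillConvexPoly(img,np.round(hl*16).astype(np.int32),255,shift=4)
    return cv2.resize(img,(w,h),interpolation=cv2.INTER_AREA)/255.
def silfit(views,hulls,p0,steps=(.01,.01,.1)):
    # views: (cam, softmask full image, roi)
    def f(p):
        return sum(((cv2.GaussianBlur(soft(c,hulls,p,r),(0,0),.8)-cv2.GaussianBlur(m[r[1]:r[1]+r[3],r[0]:r[0]+r[2]].astype(float),(0,0),.5))**2).sum() for c,m,r in views)
    best=None
    p0=np.array(p0,float)
    sim=np.array([p0]+[p0+np.eye(3)[i]*steps[i] for i in range(3)])
    r=minimize(f,p0,method="Nelder-Mead",options=dict(initial_simplex=sim,xatol=1e-5,fatol=1e-4))
    return r.x,r.fun
def roi_of(cam,hulls,p,pad=6):
    u=np.concatenate([proj(cam,xf(p,b)) for b in hulls]);a=np.floor(u.min(0)).astype(int)-pad;b=np.ceil(u.max(0)).astype(int)+pad
    return (*a,*(b-a))
E
cat > m1.py <<'E'
from h import *
P=pickle.load(open("p0.pkl","rb"));T=P["top"][0];S=P["scene"][0]
def colmask(c,fn):
    a=c["pixels"].astype(float);return fn(a[...,0],a[...,1],a[...,2]).astype(float)
tests={"tray":([box(-85,85,-55,55,0,24)],[.58,.318,-1.57],lambda r,g,b:b>1.25*g),
"die":([box(-30,30,-22,22,0,30)],[.445,.20,.3],lambda r,g,b:(r>g*0.95)),
"die2":([box(-30,30,-22,22,0,30)],[.445,.20,-.3],lambda r,g,b:(r>g*0.95)),
"slick":([box(-45,45,-12,12,8,34)],[.595,-.089,0.0],lambda r,g,b:r>1.3*g)}
for k,(h,p,fn) in tests.items():
    V=[]
    for n,c in (("top",T),("scene",S)):
        v=(c,colmask(c,fn),roi_of(c,h,p,7));V.append(v)
        x,y,w,hh=v[2]
        cv2.imwrite(f"pics/m_{k}_{n}.png",cv2.resize(v[1][y:y+hh,x:x+w]*255,None,fx=5,fy=5,interpolation=0))
        q,f=silfit([v],h,p);print(k,n,q.round(4),round(f,1),"masksum",v[1][y:y+hh,x:x+w].sum())
    q,f=silfit(V,h,p);print(k,"both",q.round(4),round(f,1))
E
python3 m1.py
```

```text
tray top [ 0.5784  0.325  -1.5099] 29.7 masksum 2303.0
tray scene [ 0.5782  0.3262 -1.5028] 19.7 masksum 1600.0
tray both [ 0.5783  0.325  -1.5008] 52.5
die top [ 0.4415  0.2058 -0.3168] 16.6 masksum 329.0
die scene [ 0.4411  0.2079 -0.3118] 58.1 masksum 343.0
die both [ 0.4415  0.2066 -0.317 ] 77.2
die2 top [ 0.4413  0.2059 -0.3089] 16.9 masksum 329.0
die2 scene [ 0.4412  0.2078 -0.3153] 58.4 masksum 343.0
die2 both [ 0.4416  0.2066 -0.3015] 78.0
slick top [ 0.5954 -0.0881 -0.0649] 16.1 masksum 255.0
slick scene [ 0.5948 -0.0863 -0.0833] 21.2 masksum 280.0
slick both [ 0.5948 -0.0873 -0.0674] 40.5[ WARN:0@0.714] global loadsave.cpp:1063 imwrite_ Unsupported depth image for selected encoder is fallbacked to CV_8U.
```

```bash
cat > m2.py <<'E'
from m1 import T,S,colmask
from h import *
hb=[box(-230,170,72,94,0,30),box(-230,170,-94,-72,0,30),box(-230,170,62,94,20,30),box(-230,170,-94,-62,20,30),box(-230,170,-94,94,0,8)]
# treat interior as filled: exclude interior weight by OR-ing with carriage: use full box between rails except first 60mm
hb.append(box(-195,170,-94,94,0,30))
fn=lambda r,g,b:(r>g*0.8)
mt=colmask(T,fn);ms=colmask(S,fn)
rt=(240,165,125,82);rs=(283,145,98,70)
ms2=ms.copy()
for n,m,r in(("t",mt,rt),("s",ms,rs)):
    x,y,w,h=r;cv2.imwrite(f"pics/mb_{n}.png",cv2.resize((m[y:y+h,x:x+w]*255).astype(np.uint8),None,fx=5,fy=5,interpolation=0))
for V in ([(T,mt,rt)],[(S,ms,rs)],[(T,mt,rt),(S,ms,rs)]):
    q,f=silfit(V,hb,[.59,-.082,-1.41]);print("bed",q.round(4),round(f,1))
q0=q
for n,c,w in(("t",T,(245,165,180,110)),("s",S,(225,140,160,140))):
    x,y,ww,h=w;k=4
    im=cv2.resize(c["pixels"][y:y+h,x:x+ww,::-1],None,fx=k,fy=k,interpolation=cv2.INTER_CUBIC)
    def dr(b,p,col):
        u=((proj(c,xf(p,b))-[x-.5,y-.5])*k-.5)
        for i in range(8):
            for j in (1,2,4):
                if not i&j: cv2.line(im,tuple(int(v) for v in u[i].round()),tuple(int(v) for v in u[i|j].round()),col,1)
    for b in (box(-230,170,62,94,30,30),box(-230,170,-94,-62,30,30),box(92.5,147.5,-130,130,142,172)): dr(b,q0,(0,0,255))
    o=xf(q0,[(-.119,0,0)])[0];p=[o[0],o[1],q0[2]]
    dr(box(-75,-63,-58,58,8,54),p,(255,0,0));dr(box(-2,62,-40,40,14,22),p,(0,255,0))
    cv2.imwrite(f"pics/ov_{n}.png",im)
E
python3 m2.py 2>/dev/null| tail -3
```

```text
bed [ 0.5914 -0.083  -1.4058] 52.5
bed [ 0.5894 -0.0808 -1.4079] 167.9
bed [ 0.5911 -0.0824 -1.4044] 230.4
```

```bash
python3 -c "
import cv2
for n in 'ts':
    print(cv2.imread(f'pics/ov_{n}.png').shape)"
```

```text
(440, 720, 3)
(560, 640, 3)
```

View pics/ov_t.png

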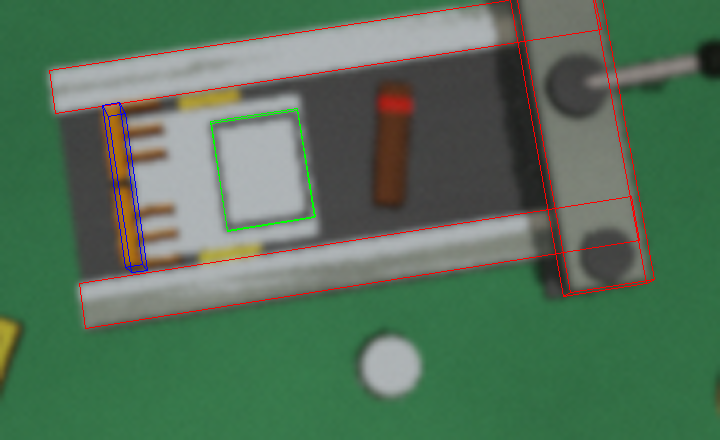

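View pics/ov_s.png

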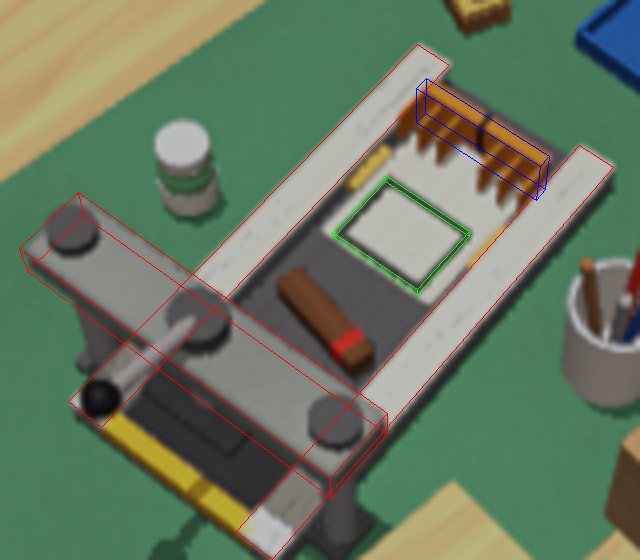

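```bash
cat > k.py <<'E'
from h import *
from station import *
BED=np.array([.5911,-.0824,-1.4055])
def bed(x,y,z):  # mm -> world m
    c,s=np.cos(BED[2]),np.sin(BED[2]);x/=1000;y/=1000
    return [BED[0]+c*x-s*y,BED[1]+s*x+c*y,z/1000]
def tobed(w):
    c,s=np.cos(BED[2]),np.sin(BED[2]);d=np.array(w[:2])-BED[:2]
    return np.round(1000*np.array([c*d[0]+s*d[1],-s*d[0]+c*d[1],w[2]]),1)
def down(phi,tilt=0):
    # tool y at yaw phi; tilt leans approach towards +y(jaw) dir
    h=np.array([np.cos(phi),np.sin(phi),0]);up=np.array([0,0,1.])
    x=-np.cos(tilt)*up+np.sin(tilt)*h; y=np.cos(tilt)*h+np.sin(tilt)*up
    return R.from_matrix(np.stack([x,y,np.cross(x,y)],1)).as_rotvec()
def near(phi):  # list both
    return [phi,phi+np.pi]
def shot(n):
    im={}
    for c in ("top","scene"):
        p=get_image(c);im[c]=p;a=p["pixels"][:,:,::-1]
        a=a[125:280,160:480] if c=="top" else a[80:290,180:440]
        cv2.imwrite(f"pics/{n}_{c}.png",cv2.resize(a,None,fx=2.4,fy=2.4,interpolation=cv2.INTER_CUBIC))
    pickle.dump(im,open(f"{n}.pkl","wb"));return im
E
python3 - <<'E'
from k import *
print(R.from_rotvec(sense()["ee_rot"]).as_matrix().round(2))
b=BED[2]
for n,p,phi,t in (("drag",bed(42,0,26),b+np.pi/2,0),("dragup",bed(42,0,130),b+np.pi/2,0),("grip",bed(-15,0,28),b,0),("gripup",bed(-15,0,160),b,0),
  ("tray",[.578,.325,.03],-1.5009+np.pi/2,0),("die",[.4415,.2066,.026],1.254,0),("pocket",bed(-89,0,40),b,0),("pocketup",bed(-89,0,150),b,0),("push",bed(-235,0,38),b,.35),("push",bed(-5,0,38),b,.35),("pushdown",bed(-235,0,38),b+np.pi/2,0)):
    for k in (0,1):
        if t and k: continue
        q=solve_ik(p,down(phi+k*np.pi,t));print(n,k,None if q is None else np.round(q,2))
E
```

```text
[[ 0.    0.44  0.9 ]
 [ 0.    0.9  -0.44]
 [-1.    0.    0.  ]]
drag 0 [-0.17  0.69  0.42  1.83 -0.41  0.71  0.65]
drag 1 [-0.54  0.98  1.14  1.86 -1.05  1.05 -1.93]
dragup 0 [-0.28  0.57  0.59  1.77 -0.39  0.92  0.64]
dragup 1 [-0.56  0.79  1.15  1.79 -0.81  1.12 -2.11]
grip 0 [-0.47  0.76  0.76  1.9  -0.73  0.79 -0.71]
grip 1 [-0.05  0.63  0.11  1.86 -0.11  0.66  1.86]
gripup 0 [-0.49  0.55  0.77  1.8  -0.45  0.98 -0.95]
gripup 1 [-0.19  0.47  0.3   1.77 -0.16  0.93  1.92]
tray 0 [-0.75  0.72  0.25  1.68 -0.23  0.77 -0.33]
tray 1 [-0.36  0.74 -0.37  1.64  0.34  0.82  2.34]
die 0 [-0.6   0.52  0.07  2.12 -0.07  0.51  0.77]
die 1 [-0.97  0.59  0.59  2.15 -0.6   0.57 -1.83]
pocket 0 [-0.53  0.67  0.63  1.93 -0.58  0.73 -0.96]
pocket 1 [-0.15  0.59  0.07  1.89 -0.07  0.66  1.7 ]
pocketup 0 [-0.59  0.52  0.7   1.84 -0.41  0.93 -1.11]
pocketup 1 [-0.24  0.45  0.19  1.81 -0.1   0.89  1.73]
push 0 [-0.99  0.75  0.66  1.89 -0.14  0.73 -1.75]
push 0 [-0.52  0.68  0.52  1.94  0.06  0.57 -1.57]
pushdown 0 [-0.6   0.61  0.34  1.92 -0.32  0.66  0.1 ]
pushdown 1 [-0.12  0.62 -0.34  1.88  0.31  0.69  2.67]
```

```bash
python3 - <<'E'
from k import *
b=BED[2];o=down(b+np.pi/2)
move_gripper(.04)
move_ptp(bed(42,2,200),o)
print(move_straight(bed(42,2,26),o,.2,guard=12), tobed(sense()["tcp_pos"]),sense()["time"])
print(move_straight(bed(6.5,2,26),o,.06,guard=15), tobed(sense()["tcp_pos"]),sense()["contact_force"])
shot("a1");print(sense()["time"])
move_straight(bed(14,2,26),o,.1)
move_straight(bed(14,2,150),o,.25)
shot("a2");print(sense()["time"])
E
```

```text
False [42.4  2.7 27. ] 5.8583
False [ 6.6  2.  26. ] [-0.18275592  0.9845863   0.31700128]
6.7
7.7
```

View pics/a1_scene.png

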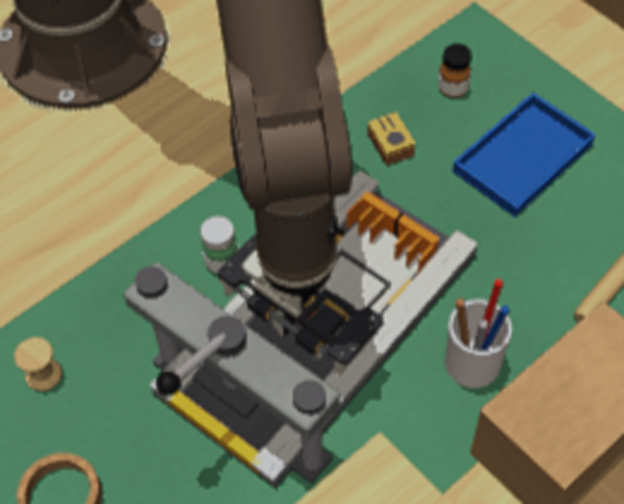

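View pics/a2_scene.png

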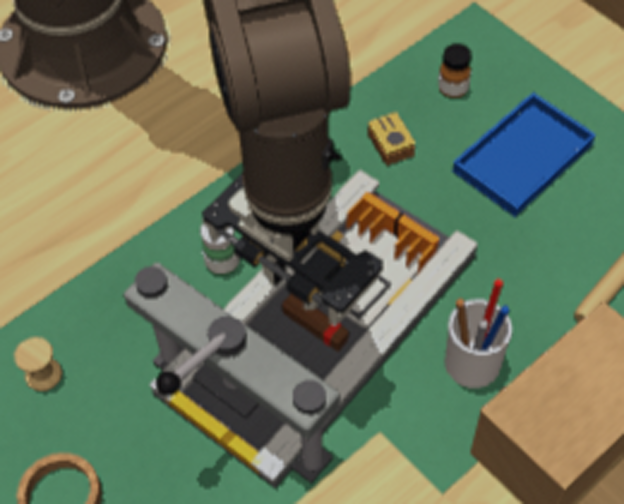

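The picture shows the slicker now lying square across the channel at about (315,320) in the crop, with the jar untouched at (220,248). I'll measure it in the full image, then grip it.

```bash
python3 - <<'E'
from k import *
im=pickle.load(open("a2.pkl","rb"))
h=[box(-45,45,-12,12,8,34)]
c=im["scene"];a=c["pixels"].astype(float);m=(a[...,0]>1.3*a[...,1]).astype(float)
p=bed(-15,2,0);p=[p[0],p[1],BED[2]+np.pi/2]
q,f=silfit([(c,m,roi_of(c,h,p,2))],h,p,(.005,.005,.05));print(q,tobed([q[0],q[1],0]),q[2]-BED[2]-np.pi/2,f)
b=BED[2];o=down(b)
if not solve_ik(bed(-15,3,28),o) is None:
    move_gripper(.040)
    move_ptp(bed(-15,3,150),o)
    print(np.round(sense()["joint_pos"],2),sense()["time"])
    print(move_straight(bed(-15,3,28),o,.2,guard=12),tobed(sense()["tcp_pos"]))
    move_gripper(.015,20)
    print(sense()["opening"],sense()["time"])
    move_straight(bed(-15,3,160),o,.2)
    print(sense()["opening"],sense()["contact_force"],sense()["time"])
shot("a3")
E
```

```text
[ 0.58854266 -0.06236507  0.15025225] [-20.2   0.8   0. ] -0.0150440728258181 39.91136768583702
[-0.65  0.69  1.08  1.81 -0.69  1.07 -0.71] 9.125
False [-14.3   3.5  28.9]
0.023873600756105527 10.2917
0.02402227591275228 [ 0.43500192 -0.0750165  -1.34045486] 11.1
```

View pics/a3_scene.png

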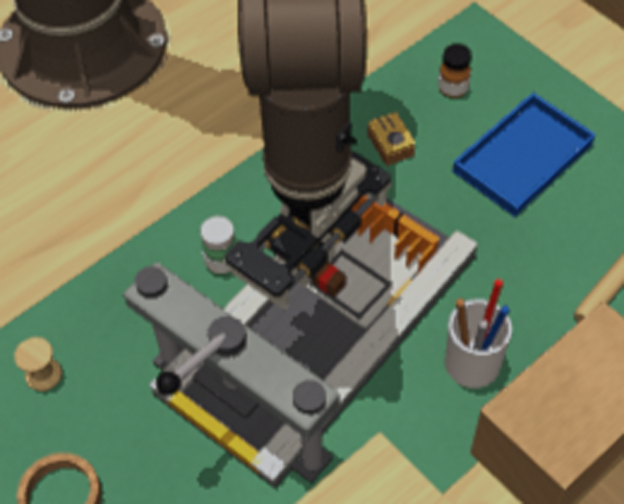

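The slicker is held: its red end shows below the jaws at (330,280) and the channel is clear. Next is the tray.

```bash
python3 - <<'E'
from k import *
o=down(-1.5009+np.pi/2)
move_ptp([.578,.325,.13],o);print(sense()["time"],np.round(sense()["joint_pos"],2))
print(move_straight([.578,.325,.0262],o,.15,guard=5),sense()["tcp_pos"],sense()["contact_force"])
move_gripper(.05);
move_straight([.578,.325,.13],o,.25);print(sense()["time"])
# die
phi=-.317+np.pi/2;od=down(phi)
move_gripper(.07)
move_ptp([.4415,.2066,.12],od);print(sense()["time"],np.round(sense()["joint_pos"],2))
shot("a4")
E
```

```text
12.6583 [-1.05  0.69  0.75  1.64 -0.53  1.03 -0.06]
True [0.57666294 0.32359266 0.02478496] [1.23135441 0.07432001 1.75543636]
14.5667
16.1167 [-0.92  0.39  0.49  2.07 -0.26  0.74  0.98]
```

View pics/a4_scene.png

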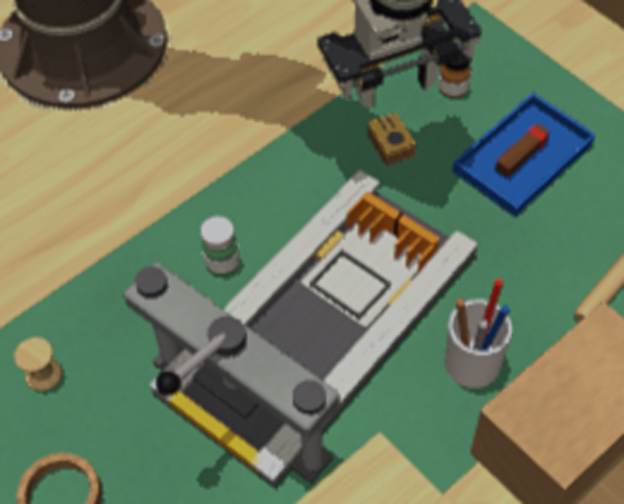

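View pics/a4_top.png

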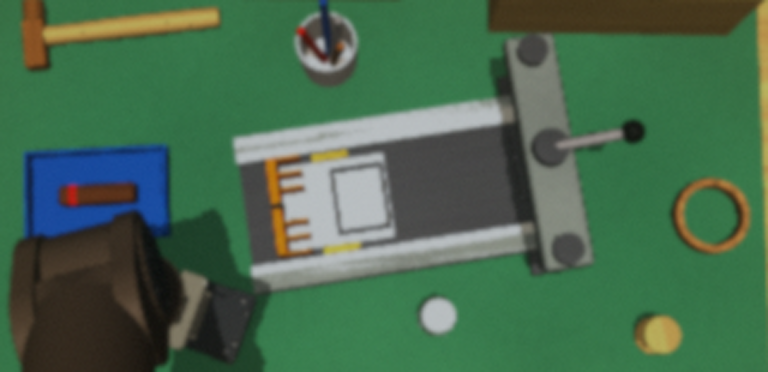

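The slicker lies flat in the tray at (525,150) and the channel is empty. Now the die.

```bash
python3 - <<'E'
from k import *
phi=-.317+np.pi/2;od=down(phi);b=BED[2]
print(move_straight([.4415,.2066,.026],od,.15,guard=10),sense()["tcp_pos"])
move_gripper(.03,30);print(sense()["opening"])
move_straight([.4415,.2066,.13],od,.2);print(sense()["opening"],sense()["contact_force"],sense()["time"])
o=down(b+np.pi)
move_ptp(bed(-89,0,130),o);print(sense()["time"],np.round(sense()["joint_pos"],2),tobed(sense()["tcp_pos"]))
move_straight(bed(-89,0,75),o,.2)
shot("a5")
E
```

```text
False [0.44195576 0.20663387 0.02632306]
0.043595633470806895
0.04364025040983062 [-0.53781195  0.809652   -2.87033588] 18.2
19.1583 [-0.38  0.49  0.38  1.85 -0.24  0.85  1.86] [-90.5  -0.8 128.7]
```

View pics/a5_scene.png

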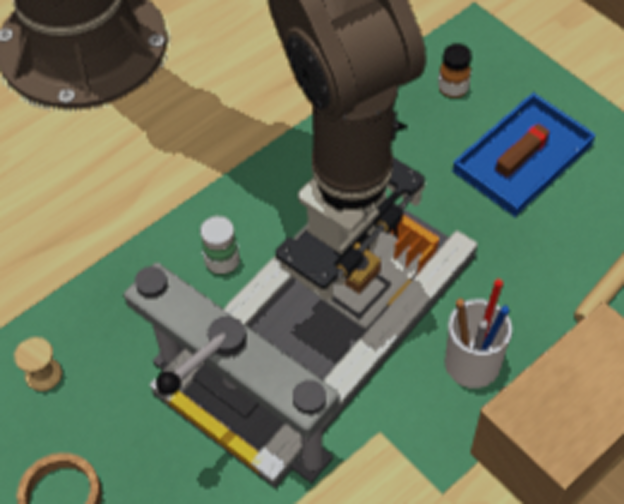

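View pics/a5_top.png

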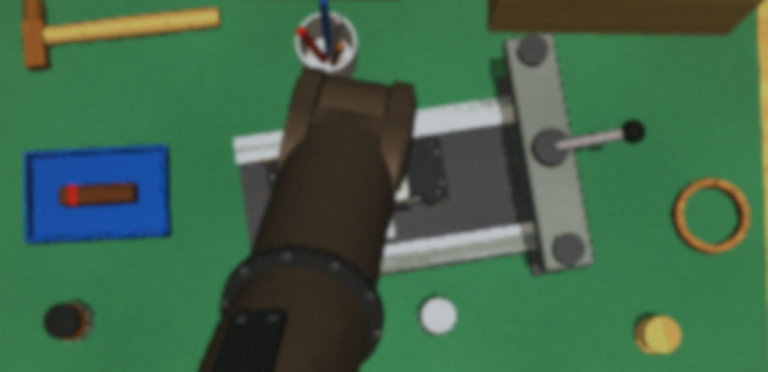

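The die hangs over the pocket, at (362,268) in the scene crop. I'll lower it under guard; the TCP should end near 40 mm if it seats.

```bash
python3 - <<'E'
from k import *
o=down(BED[2]+np.pi)
g=move_straight(bed(-89,0,39.5),o,.06,guard=6);z=tobed(sense()["tcp_pos"]);print(g,z,sense()["contact_force"],sense()["time"])
if z[2]<43:
    move_gripper(.062)
    move_straight(bed(-89,0,120),o,.2)
    move_ptp(bed(-237,0,130),down(BED[2],.35))
    shot("a6");print(sense()["time"],np.round(sense()["joint_pos"],2))
E
```

```text
True [-89.1  -0.7  40. ] [-0.69724323  0.02853485  2.74331416] 20.25
24.1833 [-1.25  0.81  1.15  1.84 -0.46  0.97 -1.37]
```

View pics/a6_scene.png

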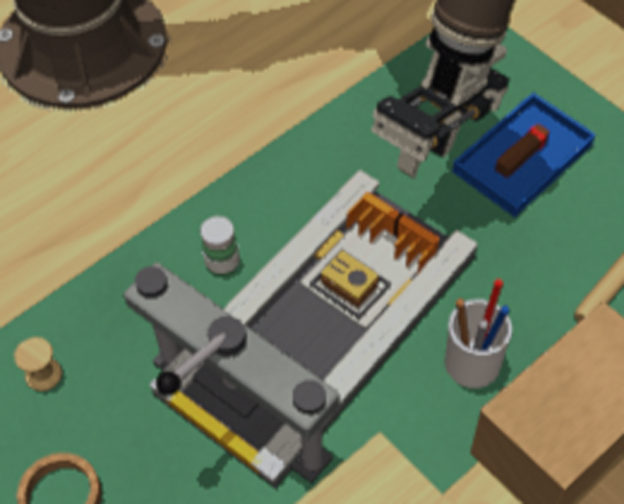

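View pics/a6_top.png

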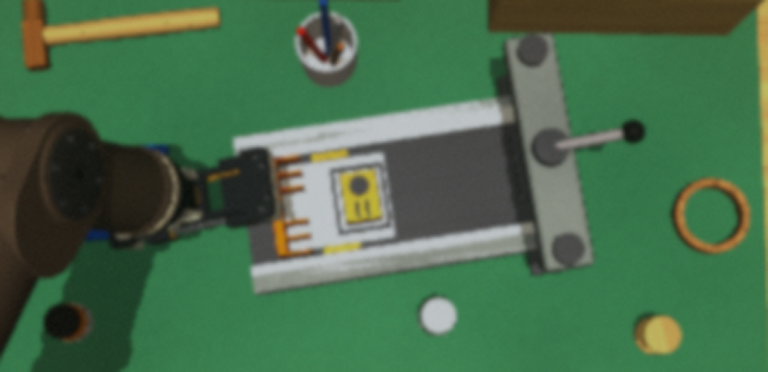

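The die sits flat inside the pocket walls with the brass face up. It is at (350,277) in the scene crop and (360,195) in the top crop. It touched down at a TCP height of 40.0 mm, as expected. Now I'll push with closed fingers on the centre line.

```bash
python3 - <<'E'
from k import *
o=down(BED[2],.35)
move_gripper(0,20)
print("down",move_straight(bed(-237,0,38),o,.2,guard=8),tobed(sense()["tcp_pos"]),sense()["time"])
f0=np.array(sense()["contact_force"])
print("a",move_straight(bed(-205,0,38),o,.05,guard=12),tobed(sense()["tcp_pos"]),np.array(sense()["contact_force"])-f0)
shot("b0")
print("b",move_straight(bed(-120,0,38),o,.05,guard=12),tobed(sense()["tcp_pos"]),np.array(sense()["contact_force"])-f0,sense()["time"])
shot("b1")
E
```

```text
down False [-236.5    0.5   38.8] 25.8583
a False [-2.049e+02 -1.000e-01  3.790e+01] [-0.10743567  0.62522351 -0.50247843]
b False [-120.1    0.    38. ] [ 0.45513177  0.86323756 -0.7744067 ] 28.6
```

View pics/b1_scene.png

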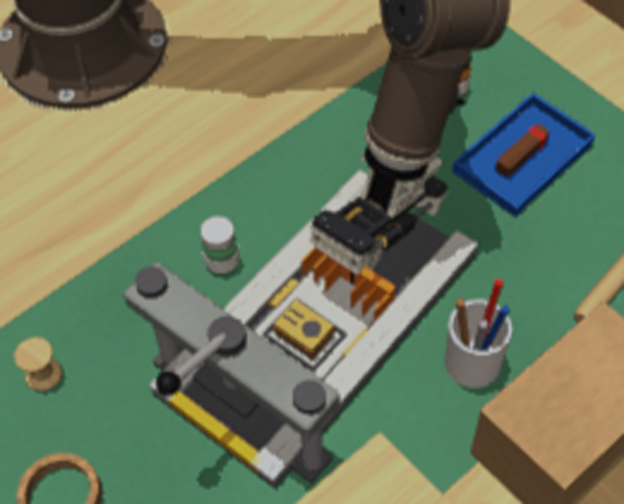

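View pics/b0_scene.png

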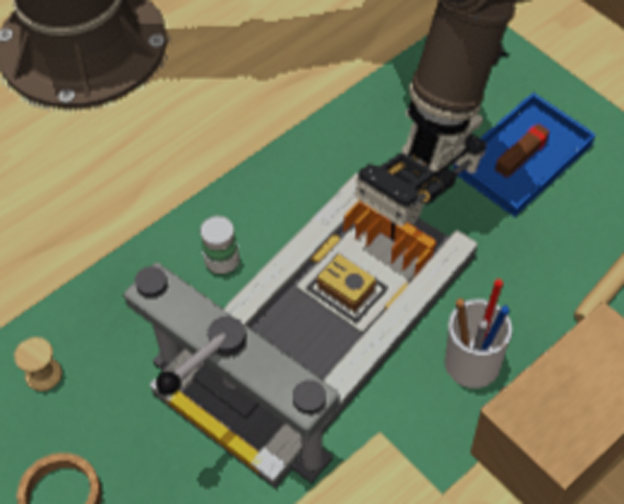

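The carriage runs straight (die now at about (308,328)) and the force stays low. I'll continue, slowing near home.

```bash
python3 - <<'E'
from k import *
o=down(BED[2],.35)
f0=np.array(sense()["contact_force"])
for x,v,g in ((-50,.05,12),(-20,.05,10),(10,.03,8)):
    r=move_straight(bed(x,0,38),o,v,guard=g);print(r,tobed(sense()["tcp_pos"]),(np.array(sense()["contact_force"])-f0).round(2),sense()["time"])
    if r: break
shot("b2")
E
```

```text
False [-49.9   0.1  38.1] [ 0.36 -0.62  0.14] 30.25
False [-19.6  -0.   38.1] [ 0.49 -0.85 -0.45] 31.0
True [-1.1  0.4 37.6] [1.8  0.35 1.21] 31.6833
```

View pics/b2_scene.png

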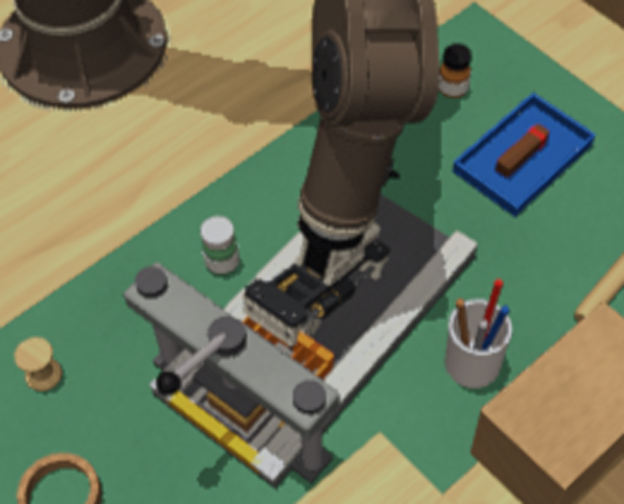

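```bash
python3 - <<'E'
from k import *
o=down(BED[2],.35)
for i in range(2):
    r=move_straight(bed(8,0,38),o,.015,guard=8);s=sense();print(r,tobed(s["tcp_pos"]),np.array(s["contact_force"]).round(2),s["time"])
    sleep(.3);s=sense();print(tobed(s["tcp_pos"]),np.array(s["contact_force"]).round(2))
move_straight(bed(-45,0,38),o,.06)
move_straight(bed(-45,0,38+120),o,.2)
move_ptp(bed(-260,0,200),o)
shot("b3");print(sense()["time"])
im=pickle.load(open("b3.pkl","rb"))
for n,(x,y,w,h) in (("top",(245,165,180,110)),("scene",(225,140,160,140))):
    c=im[n];k=4
    a=cv2.resize(c["pixels"][y:y+h,x:x+w,::-1],None,fx=k,fy=k,interpolation=cv2.INTER_CUBIC)
    o_=bed(90,0,0);p=[o_[0],o_[1],BED[2]]
    for bb in (box(-75,-63,-58,58,8,54),):
        u=((proj(c,xf(p,bb))-[x-.5,y-.5])*k-.5)
        for i in range(8):
            for j in (1,2,4):
                if not i&j: cv2.line(a,tuple(int(v) for v in u[i].round()),tuple(int(v) for v in u[i|j].round()),(255,0,0),1)
    cv2.imwrite(f"pics/b3ov_{n}.png",a)
E
```

```text
True [-1.2 -0.3 36.7] [ 0.01  0.5  -0.01] 32.0833
[-1.4 -0.5 36.4] [ 0.05 -0.19 -0.7 ]
True [-1.2 -0.4 36. ] [-1.02  0.69  0.31] 32.6917
[-1.2 -0.8 35.8] [ 0.92 -0.05  0.07]
35.6083
```

View pics/b3ov_scene.png

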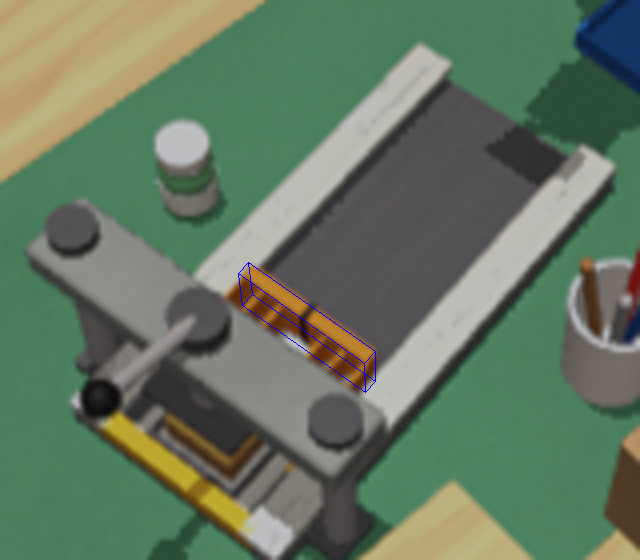

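View pics/b3ov_top.png

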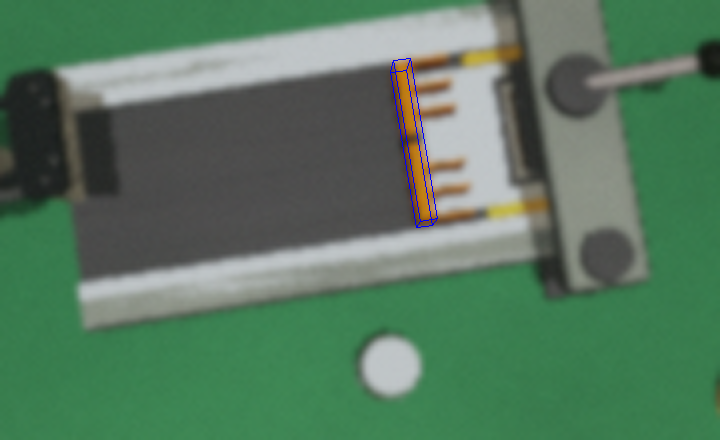

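View pics/b3_scene.png

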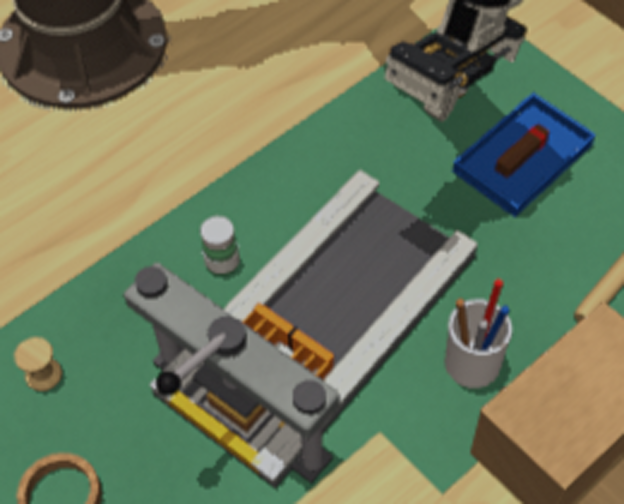

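```bash
python3 - <<'E'
from k import *
im=pickle.load(open("b3.pkl","rb"))["scene"]["pixels"][:,:,::-1]
cv2.imwrite("pics/z.png",cv2.resize(im[225:285,235:315],None,fx=9,fy=9,interpolation=cv2.INTER_CUBIC))
c=pickle.load(open("b3.pkl","rb"))
# fit bar rear-edge: 1D in x using orange mask, rear part only
for n in("top","scene"):
    cam=c[n];a=cam["pixels"].astype(float);m=((a[...,0]>1.5*a[...,2])&(a[...,0]>1.05*a[...,1])).astype(float)
    best=[]
    for dx in np.arange(-8,8.1,.5):
        # sample rear vertical edge line positions: mean mask just behind/inside rear-top edge
        vals=[]
        for off in np.arange(-8,5,1.):
            pts=[bed(90-75+dx+off,y,54) for y in list(range(-45,-12,3))+list(range(12,46,3))]
            u=proj(cam,pts).astype(np.float32)
            vals.append(cv2.remap(a[...,0].astype(np.float32)-a[...,2].astype(np.float32),u[:,0][None],u[:,1][None],1).mean())
        best.append(vals)
    if True:
        offs=np.arange(-20,14,2.)
        v=[cv2.remap((a[...,0]-a[...,2]).astype(np.float32),*(lambda u:(u[:,0][None],u[:,1][None]))(proj(cam,[bed(15+o,y,54) for y in list(range(-45,-12,3))+list(range(12,46,3))]).astype(np.float32)),1).mean() for o in offs]
        print(n,[(int(o),int(x)) for o,x in zip(offs,v)])
        c0=pickle.load(open("a4.pkl","rb"))[n];a0=c0["pixels"].astype(float)
        v=[cv2.remap((a0[...,0]-a0[...,2]).astype(np.float32),*(lambda u:(u[:,0][None],u[:,1][None]))(proj(c0,[bed(-194+o,y,54) for y in list(range(-45,-12,3))+list(range(12,46,3))]).astype(np.float32)),1).mean() for o in offs]
        print(n,"start",[(int(o),int(x)) for o,x in zip(offs,v)])
E
```

```text
top [(-20, 0), (-18, 0), (-16, 0), (-14, 0), (-12, 1), (-10, 2), (-8, 5), (-6, 15), (-4, 39), (-2, 80), (0, 122), (2, 153), (4, 166), (6, 163), (8, 144), (10, 111), (12, 74)]
top start [(-20, 0), (-18, 0), (-16, 0), (-14, 0), (-12, 0), (-10, 1), (-8, 3), (-6, 11), (-4, 34), (-2, 73), (0, 117), (2, 148), (4, 162), (6, 160), (8, 145), (10, 114), (12, 76)]
scene [(-20, 0), (-18, 0), (-16, 0), (-14, 0), (-12, 0), (-10, 0), (-8, -1), (-6, 0), (-4, 11), (-2, 47), (0, 97), (2, 133), (4, 143), (6, 142), (8, 139), (10, 132), (12, 117)]
scene start [(-20, -18), (-18, -18), (-16, -18), (-14, -17), (-12, -15), (-10, -10), (-8, -4), (-6, 5), (-4, 31), (-2, 72), (0, 112), (2, 137), (4, 145), (6, 144), (8, 139), (10, 128), (12, 112)]
```

View pics/z.png

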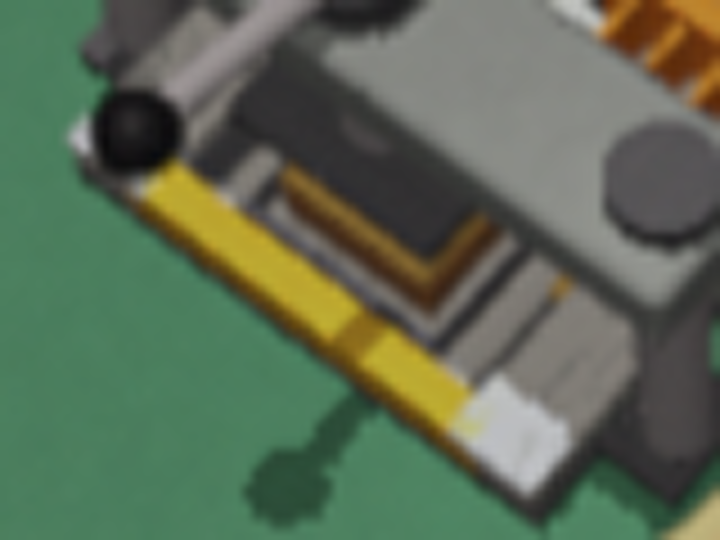

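The picture shows the bar on its predicted home line, with the plate front against the yellow stop and no floor gap. The edge reads 1–2 mm short, which is within calibration error. One more gentle centred push will show whether this is the stop.

```bash
python3 - <<'E'
from k import *
o=down(BED[2],.35)
move_ptp(bed(-60,0,160),o)
move_straight(bed(-60,0,38),o,.2,guard=8)
move_straight(bed(-14,0,38),o,.08,guard=8);print(tobed(sense()["tcp_pos"]))
r=move_straight(bed(10,0,38),o,.02,guard=12);s=sense();print(r,tobed(s["tcp_pos"]),s["contact_force"],s["time"])
move_straight(bed(-45,0,38),o,.08)
move_straight(bed(-45,0,160),o,.2)
move_ptp(bed(-260,0,200),o)
im=shot("b4");print(sense()["time"])
for n in("top","scene"):
    cam=im[n];a=cam["pixels"].astype(float);offs=np.arange(-8,4,1.)
    v=[cv2.remap((a[...,0]-a[...,2]).astype(np.float32),*(lambda u:(u[:,0][None],u[:,1][None]))(proj(cam,[bed(15+o,y,54) for y in list(range(-45,-12,3))+list(range(12,46,3))]).astype(np.float32)),1).mean() for o in offs]
    print(n,[(int(o),int(x)) for o,x in zip(offs,v)])
E
```

```text
[-14.1  -0.1  37.8]
True [-1.1 -0.  37.5] [0.52531404 1.05031145 0.59945303] 38.675
41.1083
top [(-8, 4), (-7, 8), (-6, 14), (-5, 23), (-4, 38), (-3, 56), (-2, 78), (-1, 100), (0, 121), (1, 139), (2, 152), (3, 161)]
scene [(-8, -1), (-7, -1), (-6, 0), (-5, 2), (-4, 11), (-3, 26), (-2, 47), (-1, 72), (0, 97), (1, 118), (2, 133), (3, 140)]
```

View pics/b4_scene.png

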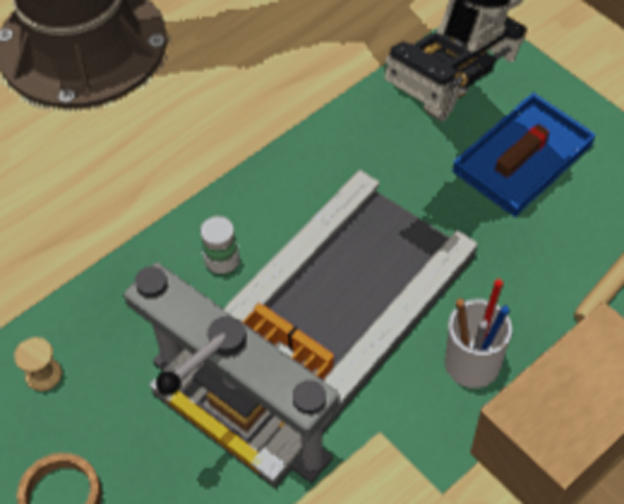

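The carriage stopped at the same place (TCP at -1.1 mm) with the guard at 12 N instead of 8 N, and the image is unchanged. It is against the stop, so I'm handing in.

```bash
python3 -c "
from station import *
job_done();print(sense()['time'])"
```

```text
the job is handed in; nothing more can be done
the job is handed in; nothing more can be done
```

The job is done and handed in, at about 41 s on the robot's clock. The hand-in gives no verdict.

- **Slicker:** I dragged it about 20 mm back from the press so the gripper would clear the head. Then I gripped it and laid it flat in the blue tray, where the last pictures show it.
- **Die:** It lies in the pocket with the brass side up and its long side across the carriage. It touched down at a tool height of 40.0 mm, which matches the pocket floor.
- **Carriage:** I pushed it with closed fingers within about 1 mm of the channel's centre line. It moved without tripping the 8–12 N force guards until it reached the stop. Three further gentle pushes, two guarded at 8 N and one at 12 N, stopped at the same place within 0.2 mm.
- **Bystanders:** The glue jar, spool and tape roll look unmoved in the last picture. The dye jar was last seen in place just before the final push; the closing picture does not show it clearly.

**Disagreement:** The bar's rear edge reads 1–2 mm short of home in the pictures (about 2 mm in the top view, 1 mm in the scene view). The start-position edge read about 2 mm off in the same way. I put this down to camera calibration, since the carriage stopped firmly and no gap shows at the yellow stop.

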